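# Lift a crispbread round off the baking sheet with a turner

### The job

Draw the spatula out from under the low wooden shelf, set it down on the table and let go, then take it again by its black handle. Slide its blade well under the crispbread on the baking sheet (the bread may slide back to the cross bar: feel for the bar, do not ram it), lift the bread on the blade and lay it flat and centred on the two rails of the cooling stand. Draw the blade out and lay the spatula flat on the table clear of stand and sheet; never touch the bread with the fingers, never drop or flip it, and leave the other things where they are.

Things in the scene. Friction and masses are not known exactly. Their poses are not given: they have to be found in the camera images.
- spatula: steel turner, 300 mm long, 0.18 kg. Origin: middle of the blade's underside; x to the blade's tip, z up. Blade x -50 to 50 mm, 66 mm wide, 2.5 mm thick, square front edge. The neck, 12 mm wide, climbs from it to a level part at x -90 to -140 mm (middle 41 mm above the blade's underside), then the handle at x -140 to -250 mm. Blade-heavy: it stands on the flat blade alone, handle in the air
- neck (a point): grip point on the level steel part of the spatula's neck (12 mm wide, 8 mm thick), 108 mm behind the blade's middle and 41 mm above its underside; at the start it is the part that sticks out from the shelf
- handle: the spatula's black plastic handle, rigid with it: 110 mm long, 20 mm wide, 18 mm thick. Origin: its centre, 195 mm behind the blade's middle and 41 mm above its underside; axes as spatula. At the start it is wholly under the shelf
- shelf: fixed low wooden shelf: board 160 mm deep (y), 300 mm long (x), 16 mm thick, underside 58 mm above the table, on a 20 mm end piece at either end. Origin: on the table under its middle; y points inwards from the front edge (y -80 mm). The spatula's handle lies under it with 8 mm of air above, blade towards -y: draw it out along -y before lifting
- shelf_edge (a point): middle of the lower front edge of the shelf's board
- sheet: fixed aluminium baking sheet, 148 mm (x) by 256 mm (y), bottom 3 mm thick, 4 mm side rims up to 16 mm above the table (inner faces at x -70 and 70 mm), open at y 128 mm. A cross bar 12 mm high is clamped on the bottom: its face towards the opening is anywhere from y -114 to -26 mm (not told: see or feel it), it does not give. Origin: on the table under its middle; y to the open edge
- crispbread: stiff round crispbread, 116 mm across, 10 mm thick, about 0.09 kg, lying on the sheet 22 mm or more behind the open edge, in front of the cross bar. Underside bevelled: flat to radius 50 mm, rising 4 mm to radius 58 mm, so a blade riding on the sheet gets under it. A blade first pushes it along until the cross bar stops it. Origin: centre of its underside
- bread_center (a point): centre of the crispbread, 5 mm above its underside
- stand: fixed steel cooling stand: two level rails along y, 150 mm long, 14 mm wide, tops 48 mm above the table, inner faces at x -41 and 41 mm, so the blade passes down between them but not the bread. The slot is open at both ends; below are only cross bars 6 mm high on the table at y -65 and 65 mm. Origin: on the table under its middle; bring the blade in pointing along -y
- stand_top (a point): middle of the stand, level with the rails' tops
- bowl: bystander: small steel bowl on the shelf, 124 mm across, 55 mm high
- cutter: bystander: steel pastry ring 64 mm across, 25 mm high
- spoon: bystander: steel spoon 170 mm long, lying flat
- jar: bystander: glass jar 72 mm across, 85 mm high
- oil: bystander: oil bottle 60 mm across, 190 mm high
- ramekin: bystander: white ramekin 70 mm across, 40 mm high
- beaker: bystander: white plastic beaker 80 mm across, 100 mm high
There are look-alikes about, which are no part of the job. What is shaped like the stand but green or orange is not meant.

How it is judged:
By the outcome, as a careful person would: the job done as asked, in the order asked, and still so for the second after the job is handed in, with the robot touching nothing.
It also fails if it takes over 72 s, if anything falls off the work surface, if the arm or the gripper's body presses on something with over 40 N, if the wrist force passes 120 N, or if a joint passes its speed limit or range.

### The arm

A 6-joint arm with a two-finger parallel gripper is mounted at the origin on the work surface. World frame = base frame: x ahead of the robot, y to its left, z up, the work surface at z = 0. Lengths are in m, angles in rad, forces in N, time in s.
With the tool pointing down it reaches from about 0.375 to 0.9 m from the base axis. Payload 3.1 kg.
Tool frame: the origin (TCP) lies at the centre of the arm's flange, where the gripper is bolted on; the fingertips stand 182 mm ahead of it and the grasp point (between the pads) lies 164 mm ahead of it; z points along the fingers, y is the line along which they close (so a half turn about z gives the same grasp; the last joint's range is limited). The gripper opens to 87 mm and grips with 3 to 60 N. Pads are 19 mm wide; open, the fingers measure 117 mm over their backs; the gripper's body (75 mm by 190 mm) begins 51 mm behind the grasp point.
Start: joints at [-1.288, 0.527, 1.433, -0, 1.181, -0.178], TCP at [0.278, -0.559, 0.405] pointing down, gripper open.
Joint ranges: [-3.08, 3.08], [-0.75, 2.2], [0.22, 2.44], [-1.43, 4.57], [0, 2.65], [-2.85, 2.85]. Speed limits (rad/s): [2.79, 2.79, 3.14, 3.14, 3.14, 3.14].

### API

Orientations are given as a unit quaternion [x, y, z, w].
In Python, from rig import * gives the robot as it stands.
- The arm moves only by the tool move_arm, never from a script. Its argument "commands" is a list that holds one entry, the list of rows, each a list of 6 numbers: the shift along the tool's x, y, z in units of 40 mm (1.0 is 40 mm), then the turn, a rotation vector about the tool's x, y, z in rad. A call has 1 to 12 rows; each row is the pose to reach, as a shift and turn from the pose commanded when the call began, along the tool's axes at that moment; what a row does not reach only later rows make up. A row lasts 1/8 s, in which the tool goes at most 62.5 mm and 10.7 degrees, less where a joint would pass 70% of its speed; a pose out of reach is approached as far as the arm can. A call with a gripper value outside its range is refused whole. "claw" is the closure, from -1 (fully open) to 1 (shut), so that 0 is half open, set as the call begins (left out, the last holds). The fingers move at their own pace and stop on an object; "squeeze" is the grip in N (left out, the last holds). Time passes only in rows, so rows that repeat a pose let the fingers close. It gives the time, the measured TCP pose, the force, the opening and the grip force at its end, in the units of the state.
- get_obs(): the state, without advancing time (a new reading comes with each control period).
- camera(name): name is "side" or "top"; returns a dict with "pixels" (384x512x3 uint8, blue, green, red), "range_z" (384x512 float32, m along the optical axis (not along the pixel's ray), 0 where there is no reading), "camera_matrix" (3x3 intrinsics, pixels), "D" ([k1, k2, p1, p2, k3] as OpenCV has them; the pictures are not rectified), "extrinsics" (4x4, takes a point from world to camera coordinates). Camera axes: x right, y up, looking along -z (the intrinsics and any distortion apply to the point x, -y, -z); pixel columns grow to the right and rows downward; lengths in m; the calibration is good to about 2 mm. A picture is of the moment at which its call begins.
- hand_in(): hands the job in; it is judged then, once.
The state is a dict: "time": time; "q": joint angles; "joint_velocities": joint speeds; "joint_torque": joint torques, N m; "position": TCP position; "tool_rot": TCP orientation; "ft_force": force on the tool from outside, world axes, zero at the start; "moment": the same for the moment, N m; "grip_width": finger opening in m; "grip_force": force on a finger pad.
Only numpy, scipy, OpenCV 4.12 (cv2) and the standard library are available. Lean on these libraries where they do the work, as an engineer would, in place of code of your own. Each camera call takes 0.05 s, during which the arm holds its last target. There are 200 camera calls.

## Working session

There is one attempt and no reset: what is moved stays moved. The work goes in short steps, Python scripts to look and compute and a tool call to move; the robot and the scene stay as the last step left them, time stands still between calls to the robot, and variables do not carry over. Pictures are saved under pics/ and viewed, at most 10 in all, crops included, and the job is handed in when it is done.

Besides the shell and the picture viewer there is one more tool, called after ">>>" as name([rows], argument=value, ...), one row to a line, values as JSON. move_arm: Moves the arm, as the interface text tells. Its arguments: {"type":"object","properties":{"commands":{"type":"array","items":{"type":"array","items":{"type":"array","items":{"type":"number"}}}},"claw":{"type":"number"},"squeeze":{"type":"number"}},"required":["commands"]}

```bash
mkdir -p pics; ls; cat > h.py <<'E'
from rig import *
import numpy as np, cv2
from scipy.spatial.transform import Rotation as R
def shot(n,save=None):
    c=camera(n)
    if save: cv2.imwrite('pics/'+save,c['pixels'])
    return c
def cloud(c):
    "world point of every pixel from depth (nan without reading)"
    h,w=c['range_z'].shape
    uv=np.stack(np.meshgrid(np.arange(w),np.arange(h)),-1).reshape(-1,1,2).astype(float)
    n=cv2.undistortPoints(uv,c['camera_matrix'],np.array(c['D'])).reshape(h,w,2)
    z=np.where(c['range_z']>0,c['range_z'],np.nan)
    P=np.stack([n[...,0]*z,-n[...,1]*z,-z],-1)
    E=np.array(c['extrinsics']); return (P-E[:3,3])@E[:3,:3]
def ray(c,uv,zp):
    "pixels -> world points on plane z=zp"
    uv=np.array(uv,float).reshape(-1,1,2)
    n=cv2.undistortPoints(uv,c['camera_matrix'],np.array(c['D'])).reshape(-1,2)
    E=np.array(c['extrinsics']);Rt=E[:3,:3]
    d=np.c_[n[:,0],-n[:,1],-np.ones(len(n))]@Rt; o=-E[:3,3]@Rt
    return o+d*((zp-o[2])/d[:,2])[:,None]
E
python3 - <<'E'
from h import *
for n in('top','side'):
    c=shot(n,n+'0.png'); P=cloud(c); np.save(n+'P.npy',P)
    E=c['extrinsics'];print(n,np.round(-np.array(E)[:3,3]@np.array(E)[:3,:3],3),np.round(ray(c,[[0,0],[511,0],[511,383],[0,383]],0),2) if n=='top' else '', np.isnan(P).mean())
print(get_obs())
E
```

```text
pics
top [0.266 0.009 1.499] [[ 1.22  0.97  0.  ]
 [ 1.3  -0.95  0.  ]
 [-0.08 -0.85  0.  ]
 [-0.12  0.79  0.  ]] 0.004160563151041667
side [0.196 1.105 0.866]  0.004002888997395833
{'time': 0.1, 'q': array([-1.28751862e+00,  5.28370302e-01,  1.43378887e+00, -2.47732077e-05,
        1.18139024e+00, -1.78468575e-01]), 'joint_velocities': array([ 0.00012545, -0.00269912, -0.0015672 , -0.00032454, -0.00030229,
        0.00034279]), 'joint_torque': array([-8.58363746e-04, -4.40985453e+01, -1.77150428e+01,  6.34462922e-02,
        5.33335574e-02, -4.92866479e-05]), 'position': array([ 0.27839729, -0.55922034,  0.40386624]), 'tool_rot': array([ 9.73465423e-01,  2.28832061e-01, -6.26870818e-05, -9.76437313e-04]), 'ft_force': array([-0.31659212, -1.42378782, -0.10756562]), 'moment': array([-0.00362404,  0.01604565, -0.01283971]), 'grip_force': 0.0, 'grip_width': 0.08720004049533041}
```

View pics/top0.png

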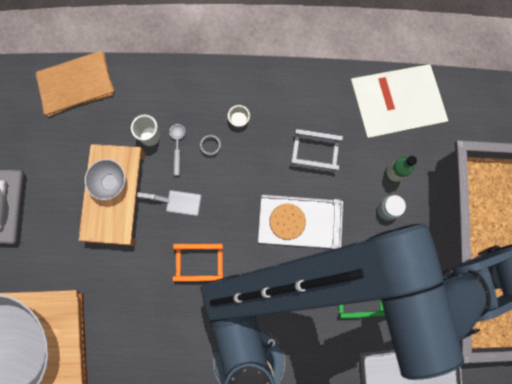

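View pics/side0.png

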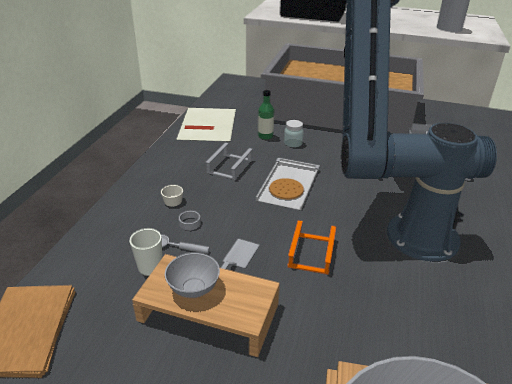

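Top view: shelf (110,195), spatula blade (184,203) with its neck at (152,198), sheet (300,221) with bread (287,222), grey stand (317,150). The orange (198,262) and green look-alikes are not meant. The arm is clear of all these.

```bash
python3 - <<'E'
from h import *
a=cv2.imread('pics/top0.png')
x=cv2.resize(a[110:260,250:360],None,fx=5,fy=5,interpolation=cv2.INTER_CUBIC)[:600]
y=cv2.resize(a[120:250,70:215],None,fx=4,fy=4,interpolation=cv2.INTER_CUBIC)
cv2.imwrite('pics/crop0.png',np.hstack([cv2.resize(a[120:255,250:350],(400,540),interpolation=cv2.INTER_CUBIC),cv2.resize(a[145:280,135:235],(400,540),interpolation=cv2.INTER_CUBIC)]))
s=cv2.imread('pics/side0.png')
P=np.load('topP.npy')
def box(x0,x1,y0,y1):return P[y0:y1,x0:x1].reshape(-1,3), a[y0:y1,x0:x1].reshape(-1,3)
# noise on table
t,_=box(225,255,150,200);print('table z',t[:,2].mean(),t[:,2].std())
def rect(name,pts):
    r=cv2.minAreaRect(pts[:,:2].astype(np.float32));b=cv2.boxPoints(r)
    print(name,len(pts),np.round(r[0],4),np.round(r[1],4),round(r[2],2),'medz',np.round(np.median(pts[:,2]),4))
p,c=box(70,150,135,255);m=(p[:,2]>.062)&(p[:,2]<.086);hsv=cv2.cvtColor(c[None],cv2.COLOR_BGR2HSV)[0];rect('shelf',p[m&(hsv[:,1]>80)])
p,c=box(163,206,186,222);m=c.min(1)>110;rect('blade',p[m])
p,c=box(136,163,190,206);m=c.min(1)>90;print(np.round(p[m],3))
p,c=box(255,350,190,255);hsv=cv2.cvtColor(c[None],cv2.COLOR_BGR2HSV)[0]
m=hsv[:,1]>90;rect('bread',p[m]);rect('sheet',p[(c.min(1)>100)|m])
p,c=box(288,345,125,175);m=(c.min(1)>110);rect('stand',p[m]);rect('rails',p[m&(p[:,2]>.035)])
E
```

```text
table z nan nan
shelf 3676 [0.4975 0.4414] [0.1633 0.3035] 87.85 medz 0.0752
blade 776 [0.5001 0.2264] [0.114  0.0735] 66.02 medz nan
[[ 0.522  0.358  0.002]
 [ 0.521  0.344  0.007]
 [ 0.522  0.342  0.   ]
 [ 0.523  0.336 -0.   ]
 [ 0.523  0.329  0.001]
 [ 0.522  0.325  0.006]
 [ 0.518  0.361  0.003]
 [ 0.519  0.358 -0.   ]
 [ 0.519  0.355 -0.002]
 [ 0.519  0.345  0.001]
 [ 0.52   0.319  0.001]
 [ 0.507  0.363  0.046]
 [ 0.515  0.371 -0.001]
 [ 0.515  0.367  0.002]
 [ 0.515  0.364  0.001]
 [ 0.515  0.361  0.   ]
 [ 0.515  0.357  0.006]
 [ 0.515  0.354  0.003]
 [ 0.516  0.352 -0.002]
 [ 0.517  0.35  -0.008]
 [ 0.515  0.344  0.004]
 [ 0.516  0.342 -0.003]
 [ 0.516  0.339 -0.002]
 [ 0.517  0.337 -0.006]
 [ 0.505  0.364  0.041]
 [ 0.504  0.36   0.046]
 [ 0.504  0.356  0.049]
 [ 0.504  0.353  0.048]
 [ 0.505  0.351  0.044]
 [ 0.512  0.357  0.002]
 [ 0.513  0.355 -0.004]
 [ 0.513  0.351 -0.001]
 [ 0.513  0.348  0.   ]
 [ 0.512  0.344  0.002]
 [ 0.513  0.342 -0.001]
 [ 0.512  0.337  0.004]
 [ 0.512  0.334  0.007]
 [ 0.513  0.332 -0.001]
 [ 0.513  0.329 -0.001]
 [ 0.513  0.326 -0.   ]
 [ 0.5
[... 2894 characters left out ...]
01]
 [ 0.494  0.324  0.   ]
 [ 0.494  0.321  0.001]
 [ 0.488  0.309  0.041]
 [ 0.489  0.307  0.038]
 [ 0.489  0.304  0.035]
 [ 0.49   0.303  0.027]
 [ 0.49   0.299  0.032]
 [ 0.49   0.296  0.028]
 [ 0.491  0.293  0.028]
 [ 0.491  0.291  0.024]
 [ 0.492  0.289  0.018]
 [ 0.488  0.3    0.022]
 [ 0.488  0.296  0.026]
 [ 0.487  0.293  0.027]
 [ 0.488  0.29   0.026]
 [ 0.489  0.288  0.02 ]
 [ 0.485  0.287  0.024]
 [ 0.474  0.355  0.001]
 [ 0.473  0.334  0.009]]
bread 977 [ 0.4318 -0.106 ] [0.1016 0.0838] 36.43 medz nan
sheet 4228 [ 0.4448 -0.1417] [0.2172 0.2406] 62.91 medz nan
stand 763 [ 0.6702 -0.1933] [0.1526 0.1299] 82.55 medz nan
rails 430 [ 0.6625 -0.1916] [0.1501 0.1128] 83.47 medz 0.0486
```

View pics/crop0.png

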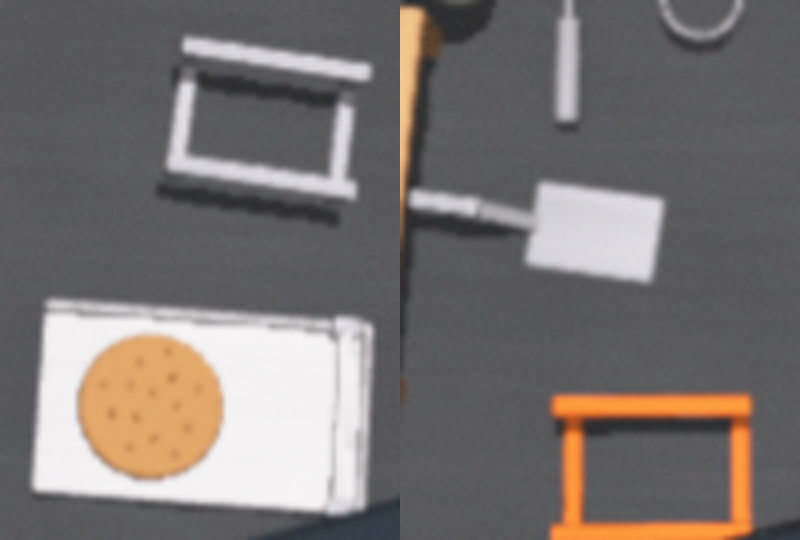

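```bash
python3 - <<'E'
from h import *
c=shot('top');a=c['pixels'];hsv=cv2.cvtColor(a,cv2.COLOR_BGR2HSV)
P=cloud(c)
def comp(m,seed,win):
    x0,x1,y0,y1=win;M=np.zeros(m.shape,np.uint8);M[y0:y1,x0:x1]=m[y0:y1,x0:x1]
    n,l=cv2.connectedComponents(M);k=(l==l[seed[1],seed[0]]).astype(np.uint8)
    return max(cv2.findContours(k,0,cv2.CHAIN_APPROX_NONE)[0],key=cv2.contourArea).reshape(-1,2),k
def rect(n,pts):
    r=cv2.minAreaRect((pts[:,:2]*1000).astype(np.float32));b=cv2.boxPoints(r);print(n,np.round(r[0],1),np.round(r[1],1),round(r[2],2))
v=hsv[...,2]
ct,_=comp((v>140),(184,203),(167,206,186,222));rect('blade',ray(c,ct,.0025))
ct,_=comp((v>180)|(hsv[...,1]>90),(287,222),(255,347,185,252));
q=cv2.approxPolyDP(ct.reshape(-1,1,2),6,True).reshape(-1,2);print(q.tolist(),np.round(ray(c,q,.006)*1000,1).tolist());rect('sheet',ray(c,ct,.01))
# sheet rim top edge at z .016 ; open edge left
ct,k=comp(hsv[...,1]>90,(287,222),(255,330,195,250))
(e)=cv2.minEnclosingCircle((ray(c,ct,.009)[:,:2]*1000).astype(np.float32));print('bread',e, (ray(c,np.argwhere(k)[:,::-1],.012)*1000).mean(0))
ct,_=comp((v>140)&(P[...,2]>.03),(310,165),(288,345,125,175));rect('rail1',ray(c,ct,.048))
ct,_=comp((v>140)&(P[...,2]>.03),(310,132),(288,345,125,175));rect('rail2',ray(c,ct,.048))
# neck
m=(P[...,2]>.036)&(P[...,2]<.06);m[:, :138]=0;m[:,160:]=0;m[:190]=0;m[206:]=0
k=np.argwhere(m)[:,::-1];w=ray(c,k,.045);g=w[(w[:,1]<.355)];print('neck fit',len(g),np.polyfit(g[:,1]*1000,g[:,0]*1000,1),g[:,1].min(),g[:,1].max())
# sheet z and bar: depth profile
o=get_obs();print(o['position'],R.from_quat(o['tool_rot']).as_matrix().round(3))
import rig;print([x for x in dir(rig) if x[0]!='_'])
E
```

```text
blade [486.3 224.4] [104.9  68.9] 83.8
[[262, 196], [259, 242], [340, 246], [341, 201]] [[514.0, -24.7, 6.0], [368.8, -19.5, 6.0], [363.2, -273.4, 6.0], [506.0, -276.1, 6.0]]
sheet [ 439.2 -147.7] [258.  153.4] 87.42
bread ((436.4178771972656, -105.8414535522461), 55.47758102416992) [ 435.83151759 -105.43114745   12.        ]
rail1 [ 614.2 -186.5] [146.8  13.7] 83.36
rail2 [ 710.  -198.4] [148.7  14.1] 83.41
neck fit 71 [1.00995611e-01 4.62808462e+02] 0.29970718368332444 0.3535132622673741
[ 0.27842513 -0.55926225  0.40396825] [[ 0.895  0.446 -0.   ]
 [ 0.446 -0.895  0.002]
 [ 0.    -0.002 -1.   ]]
['Unreachable', 'camera', 'get_obs', 'hand_in']
```

```bash
cat >> h.py <<'E'
import json,sys
def ori(yaw,pitch=0):
    "tool down, tool x at world yaw (deg); pitch>0 = blade tip down"
    a=np.radians(yaw);X=np.array([np.cos(a),np.sin(a),0]);Z=np.array([0,0,-1.])
    return R.from_matrix(np.c_[X,np.cross(Z,X),Z])*R.from_euler('y',pitch,degrees=True)
def plan(*tg):
    "tg: (grasp point xyz, yaw[,pitch]); prints rows, stores last as commanded"
    s=json.load(open('cmd.json'));p=np.array(s['p']);r=R.from_quat(s['q'])
    for t in tg:
        o=ori(*t[1:]);pt=np.array(t[0])-o.apply([0,0,.164])
        row=np.round(np.r_[r.inv().apply(pt-p)/.04,(r.inv()*o).as_rotvec()],3);print(row.tolist())
    json.dump(dict(p=(p+r.apply(row[:3]*.04)).tolist(),q=(r*R.from_rotvec(row[3:])).as_quat().tolist()),open('cmd.json','w'))
def state():
    o=get_obs();r=R.from_quat(o['tool_rot']);g=o['position']+r.apply([0,0,.164]);X=r.as_matrix()[:,0]
    print('t',round(o['time'],2),'grasp',g.round(4),'yaw',np.degrees(np.arctan2(X[1],X[0])).round(2),'pitch',np.degrees(np.arcsin(X[2])).round(2),'F',o['ft_force'].round(1),'w',round(o['grip_width'],4),'gf',round(o['grip_force'],1))
E
python3 - <<'E'
from h import *
o=get_obs();json.dump(dict(p=[.2784,-.5592,.405],q=o['tool_rot'].tolist()),open('cmd.json','w'))
plan(((.42,-.25,.24),65),((.48,.05,.22),75),((.497,.332,.12),84))
E
```

```text
[6.613, -5.343, 0.036, -0.002, -0.001, -0.673]
[11.298, -11.388, 0.547, -0.001, -0.001, -0.847]
[14.819, -17.506, 3.059, -0.001, -0.001, -1.004]
```

>>> move_arm([
  [[6.613,-5.343,0.036,0,0,-0.673],[6.613,-5.343,0.036,0,0,-0.673],[6.613,-5.343,0.036,0,0,-0.673],[6.613,-5.343,0.036,0,0,-0.673],[6.613,-5.343,0.036,0,0,-0.673],[6.613,-5.343,0.036,0,0,-0.673],[11.298,-11.388,0.547,0,0,-0.847],[11.298,-11.388,0.547,0,0,-0.847],[11.298,-11.388,0.547,0,0,-0.847],[11.298,-11.388,0.547,0,0,-0.847],[11.298,-11.388,0.547,0,0,-0.847],[11.298,-11.388,0.547,0,0,-0.847]],
], claw=-0.2)

```text
time: 1.65
position: [0.4799, 0.0531, 0.3825]
tool_rot: [0.791, 0.611, -0.0, -0.001]
ft_force: [0.4, -0.3, -0.4]
grip_width: 0.0524
grip_force: 0.0
```

```bash
python3 - <<'E'
from h import *
state()
json.dump(dict(p=[.48,.05,.384],q=ori(75).as_quat().tolist()),open('cmd.json','w'))
plan(((.497,.332,.12),84),((.497,.332,.043),84))
E
```

```text
t 1.65 grasp [0.4798 0.0532 0.2185] yaw 75.37 pitch 0.03 F [ 0.4 -0.3 -0.4] w 0.0524 gf 0.0
[6.92, -1.414, 2.5, 0.0, 0.0, -0.157]
[6.92, -1.414, 4.425, 0.0, 0.0, -0.157]
```

>>> move_arm([
  [[6.92,-1.414,2.5,0,0,-0.157],[6.92,-1.414,2.5,0,0,-0.157],[6.92,-1.414,2.5,0,0,-0.157],[6.92,-1.414,2.5,0,0,-0.157],[6.92,-1.414,2.5,0,0,-0.157],[6.92,-1.414,2.5,0,0,-0.157],[6.92,-1.414,2.5,0,0,-0.157],[6.92,-1.414,2.5,0,0,-0.157]],
])

```text
time: 2.65
position: [0.4977, 0.33, 0.2834]
tool_rot: [0.744, 0.668, -0.0, 0.0]
ft_force: [0.8, -0.0, 0.6]
grip_width: 0.0523
grip_force: 0.0
```

```bash
python3 - <<'E'
from h import *
state()
shot('side','side1.png')
E
```

```text
t 2.65 grasp [0.4977 0.3299 0.1194] yaw 83.86 pitch -0.01 F [ 0.8 -0.   0.6] w 0.0523 gf 0.0
```

View pics/side1.png

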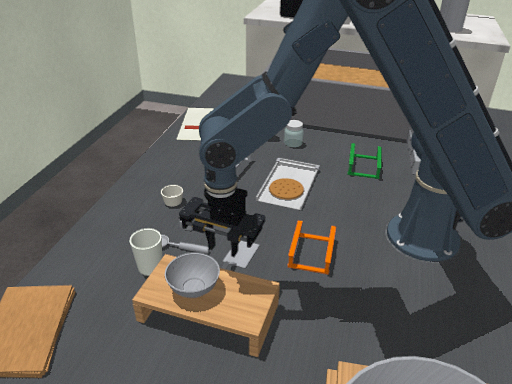

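The open fingers stand at about (232,240), straddling the neck just in front of the shelf. Next I descend.

>>> move_arm([
  [[0,0,0.8,0,0,0],[0,0,1.6,0,0,0],[0,0,1.925,0,0,0],[0,0,1.925,0,0,0]],
])

```text
time: 3.2
position: [0.4973, 0.331, 0.2055]
tool_rot: [0.744, 0.669, -0.001, -0.0]
ft_force: [-1.1, -0.8, 0.2]
grip_width: 0.0521
grip_force: 0.0
```

>>> move_arm([
  [[0,0,0,0,0,0],[0,0,0,0,0,0],[0,0,0,0,0,0],[0,0,0,0,0,0]],
], claw=1, squeeze=40)

```text
time: 3.7
position: [0.4972, 0.3318, 0.2063]
tool_rot: [0.743, 0.669, 0.0, 0.0]
ft_force: [0.2, 0.4, 0.1]
grip_width: 0.0197
grip_force: 0.0
```

```bash
python3 - <<'E'
from h import *
state()
E
```

```text
t 3.7 grasp [0.4973 0.3318 0.0423] yaw 83.99 pitch 0.02 F [0.2 0.4 0.1] w 0.0197 gf 0.0
```

>>> move_arm([
  [[0,0,0,0,0,0],[0,0,0,0,0,0],[0,0,-0.06,0,0,0],[-0.4,0,-0.06,0,0,0],[-1.0,0,-0.06,0,0,0],[-1.8,0,-0.06,0,0,0],[-2.6,0,-0.06,0,0,0],[-3.2,0,-0.06,0,0,0],[-3.5,0,-0.06,0,0,0],[-3.5,0,-0.03,0,0,0],[-3.5,0,0.02,0,0,0],[-3.5,0,0.02,0,0,0]],
])

```text
time: 5.2
position: [0.4826, 0.1931, 0.2052]
tool_rot: [0.743, 0.67, 0.0, 0.0]
ft_force: [-0.7, -0.7, 1.4]
grip_width: 0.0116
grip_force: 40.0
```

```bash
python3 - <<'E'
from h import *
state()
E
```

```text
t 5.2 grasp [0.4827 0.193  0.0412] yaw 84.07 pitch -0.01 F [-0.7 -0.7  1.4] w 0.0116 gf 40.0
```

>>> move_arm([
  [[0,0,0,0,0,0],[0,0,0,0,0,0],[0,0,0,0,0,0],[0,0,0,0,0,0],[0,0,-1.2,0,0,0],[0,0,-2.0,0,0,0],[1.0,0,-2.0,0,0,0],[1.0,0,-2.0,0,0,0]],
], claw=-0.2)

```text
time: 6.2
position: [0.487, 0.2338, 0.2858]
tool_rot: [0.742, 0.67, 0.001, 0.001]
ft_force: [-0.5, -0.6, -0.0]
grip_width: 0.0521
grip_force: 0.0
```

```bash
cat > blade.py <<'E'
from h import *
def blade(c,lo,hi,z=.0025,win=(180,262,180,245)):
    a=c['pixels'];x0,x1,y0,y1=win
    m=np.zeros(a.shape[:2],np.uint8);m[y0:y1,x0:x1]=(a.min(2)>140)[y0:y1,x0:x1]
    m=cv2.morphologyEx(m,cv2.MORPH_OPEN,np.ones((7,7),np.uint8))
    ct=max(cv2.findContours(m,0,cv2.CHAIN_APPROX_NONE)[0],key=cv2.contourArea).reshape(-1,2)
    r=cv2.minAreaRect((ray(c,ct,z)[:,:2]*1000).astype(np.float32));print('blade',np.round(r[0],1),np.round(r[1],1),round(r[2],2))
E
python3 - <<'E'
from blade import *
state(); c=shot('top','top2.png'); blade(c,0,0)
P=cloud(c);a=c['pixels'];m=(P[...,2]>.038)&(P[...,2]<.062)&(P[...,1]<.35)&(P[...,1]>.13)&(abs(P[...,0]-.49)<.03)
p=P[m];print(len(p),np.polyfit(p[:,1],p[:,0]*1000,1),p[:,1].min(),p[:,1].max())
cv2.imwrite('pics/crop2.png',cv2.resize(a[110:260,120:280],(800,750))[:600])
E
```

```text
t 6.2 grasp [0.4874 0.234  0.1218] yaw 84.13 pitch 0.07 F [-0.5 -0.6 -0. ] w 0.0521 gf 0.0
blade [471.3  84.5] [103.5  68.7] 83.88
69 [147.59408891 451.62581986] 0.1658275207223574 0.3251204718286366
```

View pics/crop2.png

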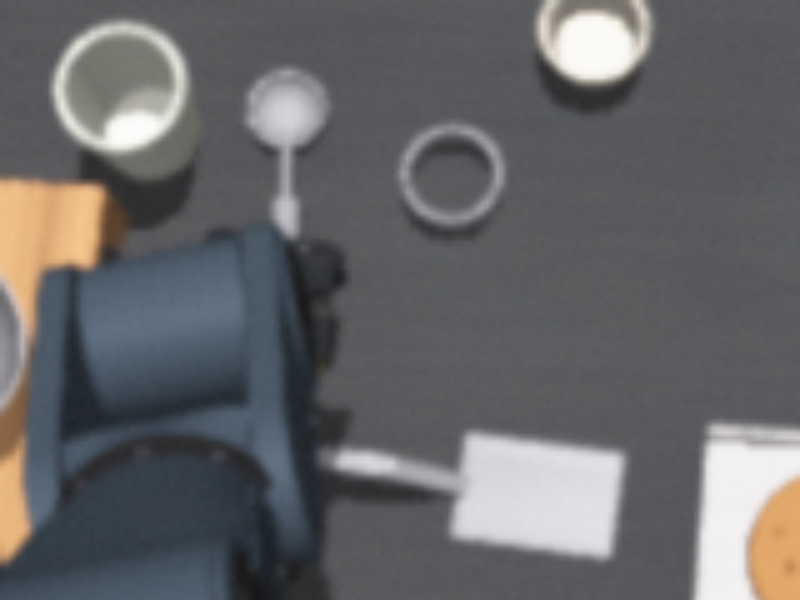

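>>> move_arm([
  [[0.36,0,0.4,0,0,0],[0.36,0,1.4,0,0,0],[0.36,0,2.0,0,0,0],[0.36,0,2.0,0,0,0],[0.36,0,2.0,0,0,0]],
])

```text
time: 6.88
position: [0.4883, 0.2465, 0.2049]
tool_rot: [0.743, 0.669, -0.0, -0.0]
ft_force: [0.1, -0.4, 1.3]
grip_width: 0.052
grip_force: 0.0
```

>>> move_arm([
  [[0,0,0,0,0,0],[0,0,0,0,0,0],[0,0,0,0,0,0],[0,0,0,0,0,0],[0,0,0,0,0,0],[0,0,0,0,0,0]],
], claw=1, squeeze=60)

```text
time: 7.62
position: [0.4883, 0.2466, 0.2052]
tool_rot: [0.743, 0.669, 0.0, 0.0]
ft_force: [-0.6, 1.0, -0.3]
grip_width: 0.0193
grip_force: 60.0
```

```bash
python3 - <<'E'
from h import *
state()
E
```

```text
t 7.62 grasp [0.4883 0.2466 0.0412] yaw 83.98 pitch 0.01 F [-0.6  1.  -0.3] w 0.0193 gf 60.0
```

```bash
cat >> h.py <<'E'
SH=np.array([.4385,-.1482]);SY=88.0;ST=np.array([.6621,-.1924]);STY=83.4
def loc(o,yaw,x,y):
    a=np.radians(yaw);Y=np.array([np.cos(a),np.sin(a)]);X=np.array([Y[1],-Y[0]]);return o+x*X+y*Y
def sp(xy,z,yaw,pitch=0,ref=-.0,sag=.001):
    "grasp target for spatula point (ref,0,0) at world xy,z"
    v=ori(yaw,pitch).apply([.1625+ref,0,-.041]);return (np.r_[xy,z+sag]+v,yaw,pitch)
E
python3 - <<'E'
from h import *
json.dump(dict(p=[.4881,.2469,.2062],q=ori(84).as_quat().tolist()),open('cmd.json','w'))
b=np.array([.4361,-.1056])-SH;a=np.radians(SY);Y=np.array([np.cos(a),np.sin(a)]);print('bread in sheet',b@[Y[1],-Y[0]],b@Y)
plan(((.4881,.2469,.065),84),sp(loc(SH,SY,-.003,.114),.018,SY,1.5,ref=.05))
E
```

```text
bread in sheet -0.003885256544372389 0.04249029043892748
[0.0, 0.0, -0.57, 0.0, 0.0, 0.0]
[-1.951, -0.835, -0.582, 0.001, 0.026, -0.07]
```

>>> move_arm([
  [[0,0,-0.3,0,0,0],[0,0,-0.57,0,0,0],[-0.6,-0.3,-0.58,0,0.01,-0.03],[-1.3,-0.6,-0.58,0,0.026,-0.07],[-1.951,-0.835,-0.582,0.001,0.026,-0.07],[-1.951,-0.835,-0.582,0.001,0.026,-0.07],[-1.951,-0.835,-0.582,0.001,0.026,-0.07]],
])

```text
time: 8.5
position: [0.4476, 0.1727, 0.2289]
tool_rot: [0.719, 0.694, 0.01, -0.008]
ft_force: [0.4, 0.9, -2.3]
grip_width: 0.0191
grip_force: 60.0
```

```bash
python3 - <<'E'
from blade import *
state(); c=shot('top','top3.png'); P=cloud(c)
m=np.zeros(P.shape[:2],bool);m[180:245,195:262]=True
m&=(c['pixels'].min(2)>130)&(P[...,1]>-.015)&(P[...,1]<.085)&(abs(P[...,0]-.44)<.045)
p=P[m];A=np.c_[p[:,:2]-[.44,0],np.ones(len(p))];co,*_=np.linalg.lstsq(A,p[:,2],rcond=None)
print(len(p),'slope deg',np.degrees(co[:2]),'z mid',co[2],p.mean(0));blade(c,0,0,z=.02,win=(195,300,180,245))
s=shot('side','side3.png')['pixels'];cv2.imwrite('pics/c3.png',np.vstack([cv2.resize(s[140:270,200:350],(600,300*520//520)),cv2.resize(c['pixels'][180:255,190:340],(600,300))]))
E
```

```text
t 8.5 grasp [0.4482 0.1771 0.065 ] yaw 87.98 pitch 1.52 F [ 0.4  0.9 -2.3] w 0.0191 gf 60.0
615 slope deg [-5.31362471  4.03855332] z mid 0.01921179768454443 [0.44281009 0.02754573 0.02089278]
blade [440.5 -38.6] [150.4 205.8] 0.86
```

View pics/c3.png

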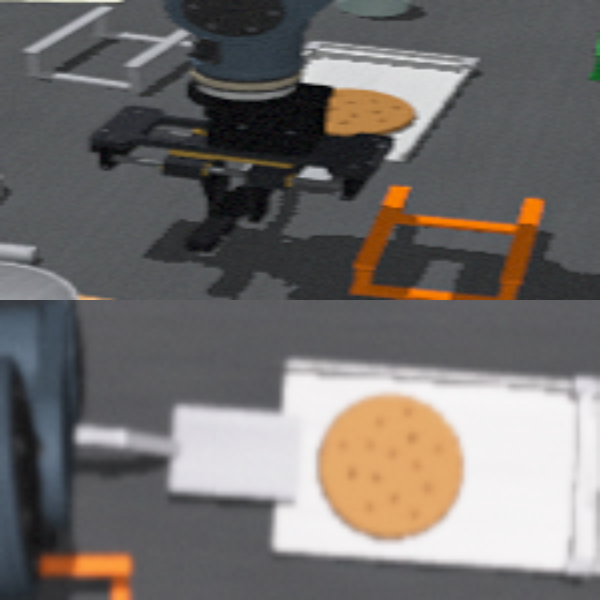

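```bash
python3 - <<'E'
from h import *
c=shot('top');print('bar', [ (lambda b:(b@Yx,b@Yy))(ray(c,[[u,225]],z)[0,:2]-SH) for u,z in((333.7,.012),(333.7,.003)) for Yx,Yy in [(np.array([np.sin(np.radians(88)),-np.cos(np.radians(88))]),np.array([np.cos(np.radians(88)),np.sin(np.radians(88))]))]])
def T(y,z=.0022):return sp(loc(SH,SY,-.0038,y),z,SY,1.5,ref=.05)
plan(T(.114))
E
```

```text
bar [(np.float64(-0.006758557077810495), np.float64(-0.10400548655040813)), (np.float64(-0.005720662086789868), np.float64(-0.10554825886443342))]
[-0.01, -0.02, 0.395, -0.0, 0.0, 0.0]
```

>>> move_arm([
  [[0,-0.01,0.2,0,0,0],[-0.01,-0.02,0.35,0,0,0],[-0.01,-0.02,0.395,0,0,0],[-0.01,-0.02,0.395,0,0,0],[-0.01,-0.02,0.395,0,0,0]],
])

```text
time: 9.28
position: [0.446, 0.1725, 0.2126]
tool_rot: [0.719, 0.695, 0.009, -0.009]
ft_force: [0.0, 1.6, 0.0]
grip_width: 0.0197
grip_force: 60.0
```

```bash
python3 - <<'E'
from h import *
state()
def T(y,z=.0022):return sp(loc(SH,SY,-.0038,y),z,SY,1.5,ref=.05)
plan(*[T(y) for y in (.098,.08,.06,.04,.02,.02)])
E
```

```text
t 9.28 grasp [0.4462 0.1768 0.0487] yaw 88.0 pitch 1.49 F [0.  1.6 0. ] w 0.0197 gf 60.0
[-0.4, -0.001, -0.011, -0.0, 0.0, 0.0]
[-0.85, -0.001, -0.023, -0.0, 0.0, 0.0]
[-1.35, -0.001, -0.036, -0.0, 0.0, 0.0]
[-1.85, -0.001, -0.049, -0.0, 0.0, 0.0]
[-2.35, -0.001, -0.062, -0.0, 0.0, 0.0]
[-2.35, -0.001, -0.062, -0.0, 0.0, 0.0]
```

>>> move_arm([
  [[-0.2,0,-0.005,0,0,0],[-0.4,0,-0.011,0,0,0],[-0.65,0,-0.017,0,0,0],[-0.9,0,-0.024,0,0,0],[-1.2,0,-0.032,0,0,0],[-1.5,0,-0.04,0,0,0],[-1.8,0,-0.048,0,0,0],[-2.1,0,-0.055,0,0,0],[-2.35,0,-0.062,0,0,0],[-2.35,0,-0.062,0,0,0]],
])

```text
time: 10.52
position: [0.4428, 0.0775, 0.2125]
tool_rot: [0.72, 0.694, 0.009, -0.009]
ft_force: [0.6, -0.7, -0.9]
grip_width: 0.0196
grip_force: 60.0
```

```bash
cat >> blade.py <<'E'
def bread(c,z):
    hsv=cv2.cvtColor(c['pixels'],cv2.COLOR_BGR2HSV);m=((hsv[...,1]>90)&(hsv[...,0]>8)&(hsv[...,0]<25)).astype(np.uint8)
    m[:,:200]=0;m[:,400:]=0;m[:100]=0;m[260:]=0
    m=cv2.morphologyEx(m,cv2.MORPH_OPEN,np.ones((3,3),np.uint8))
    ct=[k for k in cv2.findContours(m,0,cv2.CHAIN_APPROX_NONE)[0] if cv2.contourArea(k)>200]
    for k in ct:
        w=ray(c,k,z)[:,:2]
        (x,y),r=cv2.minEnclosingCircle((w*1000).astype(np.float32))
        for n,o,yw in(('sheet',SH,SY),('stand',ST,STY)):
            a=np.radians(yw);Y=np.array([np.cos(a),np.sin(a)]);b=np.array([x,y])-o*1000;print(n,'bread x,y',round(b@[Y[1],-Y[0]],1),round(b@Y,1),'r',round(r,1),end=' | ')
        print()
E
python3 - <<'E'
from blade import *
state();bread(camera('top'),.011)
def T(y,z=.0022):return sp(loc(SH,SY,-.0038,y),z,SY,1.5,ref=.05)
plan(T(-.02))
E
```

```text
t 10.53 grasp [0.4429 0.0817 0.0486] yaw 87.94 pitch 1.47 F [ 0.6 -0.7 -0.9] w 0.0196 gf 60.0
sheet bread x,y -5.1 -37.5 r 55.6 | stand bread x,y -229.3 -19.6 r 55.6 | 
[-0.999, -0.0, -0.026, -0.0, 0.0, 0.0]
```

>>> move_arm([
  [[-0.12,0,-0.003,0,0,0],[-0.24,0,-0.006,0,0,0],[-0.36,0,-0.01,0,0,0],[-0.48,0,-0.013,0,0,0],[-0.6,0,-0.016,0,0,0],[-0.75,0,-0.02,0,0,0],[-0.9,0,-0.024,0,0,0],[-1.0,0,-0.026,0,0,0]],
])

```text
time: 11.58
position: [0.4413, 0.038, 0.2126]
tool_rot: [0.719, 0.694, 0.009, -0.009]
ft_force: [-0.7, 2.7, 0.5]
grip_width: 0.0197
grip_force: 60.0
```

```bash
python3 - <<'E'
from blade import *
state();bread(camera('top'),.011)
def T(y,z=.0022):return sp(loc(SH,SY,-.0038,y),z,SY,1.5,ref=.05)
plan(T(-.08))
E
```

```text
t 11.57 grasp [0.4414 0.0423 0.0486] yaw 87.97 pitch 1.49 F [-0.7  2.7  0.5] w 0.0197 gf 60.0
sheet bread x,y -4.8 -44.7 r 55.7 | stand bread x,y -228.3 -26.8 r 55.7 | 
[-1.5, -0.0, -0.039, -0.0, 0.0, 0.0]
```

>>> move_arm([
  [[-0.2,0,-0.005,0,0,0],[-0.4,0,-0.01,0,0,0],[-0.6,0,-0.016,0,0,0],[-0.8,0,-0.021,0,0,0],[-1.0,0,-0.026,0,0,0],[-1.2,0,-0.031,0,0,0],[-1.35,0,-0.035,0,0,0],[-1.5,0,-0.039,0,0,0],[-1.5,0,-0.039,0,0,0]],
])

```text
time: 12.75
position: [0.4394, -0.0222, 0.2125]
tool_rot: [0.719, 0.694, 0.009, -0.009]
ft_force: [0.0, -0.9, -1.5]
grip_width: 0.0194
grip_force: 60.0
```

```bash
python3 - <<'E'
from blade import *
state();bread(camera('top'),.0135)
E
```

```text
t 12.75 grasp [ 0.4397 -0.0181  0.0486] yaw 87.98 pitch 1.45 F [ 0.  -0.9 -1.5] w 0.0194 gf 60.0
sheet bread x,y 0.6 -44.2 r 56.3 | stand bread x,y -223.1 -25.8 r 56.3 |
```

>>> move_arm([
  [[-0.05,0,-0.001,0,0,0],[-0.1,0,-0.003,0,0,0],[-0.15,0,-0.004,0,0,0],[-0.15,0,-0.004,0,0,0]],
])

```text
time: 13.3
position: [0.439, -0.0275, 0.2126]
tool_rot: [0.719, 0.695, 0.009, -0.009]
ft_force: [0.0, 2.6, -0.2]
grip_width: 0.0197
grip_force: 60.0
```

```bash
python3 - <<'E'
from blade import *
state();c=camera('top');bread(c,.0135);s=camera('side')['pixels']
cv2.imwrite('pics/c4.png',np.vstack([cv2.resize(s[130:230,220:370],(600,400)),cv2.resize(c['pixels'][190:255,220:370],(600,200))]))
E
```

```text
t 13.3 grasp [ 0.4392 -0.0233  0.0486] yaw 88.0 pitch 1.49 F [ 0.   2.6 -0.2] w 0.0197 gf 60.0
sheet bread x,y 0.8 -45.3 r 56.3 | stand bread x,y -222.8 -26.9 r 56.3 |
```

View pics/c4.png

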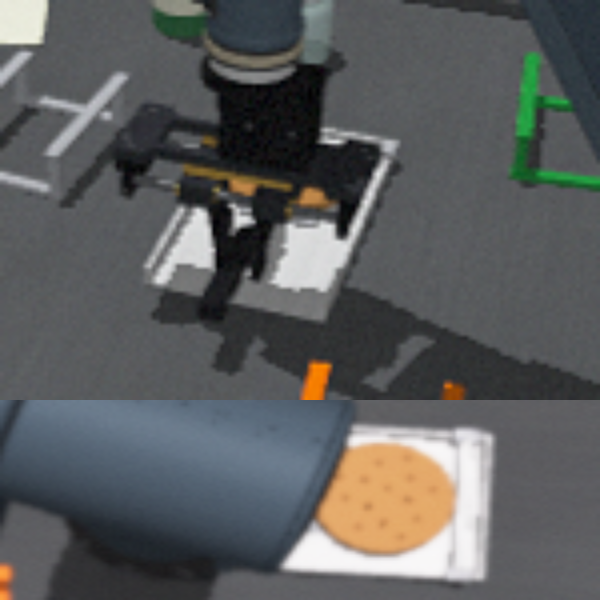

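Lower panel: the bread (385,497) sits against the bar (462,500), with the blade under it. It is only half hidden by the arm, and the forces are low. Next I lift.

```bash
python3 - <<'E'
from blade import *
def T(y,z,p):return sp(loc(SH,SY,-.0038,y),z,SY,p,ref=.0)
s=json.load(open('cmd.json'));
# commanded now = T(-.086 tip)
t=sp(loc(SH,SY,-.0038,-.086),.0022,SY,1.5,ref=.05);o=ori(*t[1:]);json.dump(dict(p=(t[0]-o.apply([0,0,.164])).tolist(),q=o.as_quat().tolist()),open('cmd.json','w'))
plan(T(-.035,.006,.5),T(-.034,.012,-.8),T(-.033,.02,-1.5),T(-.032,.03,-1.5),T(-.03,.06,-1.5))
E
```

```text
[0.116, -0.0, 0.01, -0.0, -0.017, 0.0]
[0.258, -0.0, -0.044, 0.0, -0.04, -0.0]
[0.349, -0.0, -0.191, 0.0, -0.052, 0.0]
[0.38, -0.0, -0.44, 0.0, -0.052, 0.0]
[0.45, -0.0, -1.188, 0.0, -0.052, 0.0]
```

>>> move_arm([
  [[0.06,0,0.005,0,-0.009,0],[0.116,0,0.01,0,-0.017,0],[0.19,0,-0.015,0,-0.028,0],[0.258,0,-0.044,0,-0.04,0],[0.3,0,-0.11,0,-0.046,0],[0.349,0,-0.191,0,-0.052,0],[0.36,0,-0.3,0,-0.052,0],[0.38,0,-0.44,0,-0.052,0],[0.4,0,-0.65,0,-0.052,0],[0.42,0,-0.9,0,-0.052,0],[0.44,0,-1.1,0,-0.052,0],[0.45,0,-1.188,0,-0.052,0]],
])

```text
time: 14.9
position: [0.4397, -0.0107, 0.2613]
tool_rot: [0.719, 0.695, -0.009, 0.009]
ft_force: [-0.6, -0.8, -3.2]
grip_width: 0.0194
grip_force: 60.0
```

```bash
python3 - <<'E'
from blade import *
state();c=camera('top');bread(c,.0695);P=cloud(c)
hsv=cv2.cvtColor(c['pixels'],cv2.COLOR_BGR2HSV);m=(hsv[...,1]>90)&(hsv[...,0]>8)&(hsv[...,0]<25);m[:,:280]=0;m[:,350:]=0;m[:180]=0;m[255:]=0
m=cv2.erode(m.astype(np.uint8),np.ones((3,3)))>0
p=P[m];p=p[np.isfinite(p[:,2])];co,*_=np.linalg.lstsq(np.c_[p[:,:2]-p[:,:2].mean(0),np.ones(len(p))],p[:,2],rcond=None);print(len(p),np.degrees(co[:2]),co[2],p.mean(0))
s=camera('side')['pixels']
cv2.imwrite('pics/c5.png',np.vstack([cv2.resize(s[130:230,220:370],(600,400)),cv2.resize(c['pixels'][190:255,220:370],(600,200))]))
E
```

```text
t 14.9 grasp [ 0.4397 -0.015   0.0974] yaw 87.99 pitch -1.5 F [-0.6 -0.8 -3.2] w 0.0194 gf 60.0
sheet bread x,y 1.3 -37.6 r 56.8 | stand bread x,y -222.9 -19.1 r 56.8 | 
926 [-0.2496694   0.52880415] 0.07176132570515176 [ 0.43743263 -0.18541741  0.07176133]
```

View pics/c5.png

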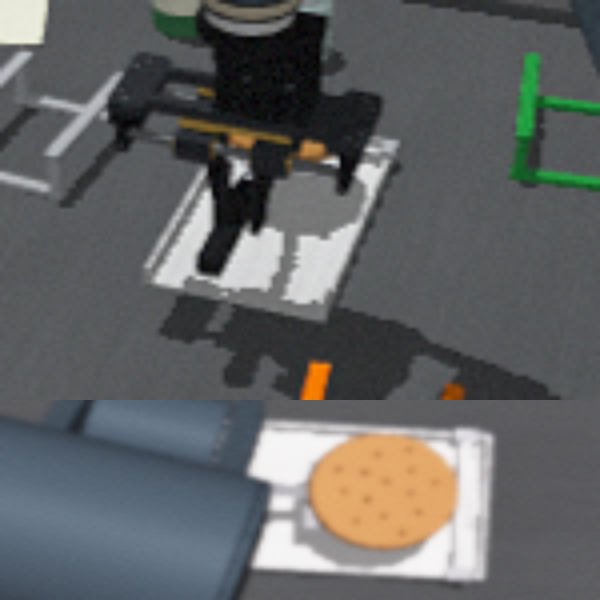

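The bread (385,490) is fully on the blade and level, clear of the bar. Next I carry it to hover over the stand.

```bash
python3 - <<'E'
from h import *
plan(sp(loc(ST,STY,-.002,.0076),.085,STY,-1.0))
r=np.array([float(x) for x in '0 0'.split()])
E
```

```text
[-0.04, 6.018, -0.661, 0.002, 0.008, 0.08]
```

>>> move_arm([
  [[0,0.1,-0.1,0,0,0],[0,0.4,-0.25,0,0,0.005],[-0.01,0.9,-0.4,0,0.002,0.012],[-0.01,1.55,-0.55,0.001,0.003,0.02],[-0.02,2.25,-0.661,0.001,0.004,0.03],[-0.02,3.0,-0.661,0.001,0.005,0.04],[-0.03,3.75,-0.661,0.001,0.006,0.05],[-0.03,4.45,-0.661,0.002,0.007,0.06],[-0.04,5.1,-0.661,0.002,0.008,0.068],[-0.04,5.6,-0.661,0.002,0.008,0.075],[-0.04,5.9,-0.661,0.002,0.008,0.079],[-0.04,6.018,-0.661,0.002,0.008,0.08]],
])

```text
time: 16.5
position: [0.6807, -0.02, 0.2867]
tool_rot: [0.747, 0.665, -0.007, 0.006]
ft_force: [0.5, 0.6, -3.4]
grip_width: 0.0197
grip_force: 60.0
```

```bash
python3 - <<'E'
from blade import *
state();c=camera('top');bread(c,.0945);s=camera('side')['pixels']
cv2.imwrite('pics/c6.png',np.vstack([cv2.resize(s[120:220,160:310],(600,400)),cv2.resize(c['pixels'][120:185,230:380],(600,200))]))
E
```

```text
t 16.5 grasp [ 0.6802 -0.0229  0.1228] yaw 83.41 pitch -1.02 F [ 0.5  0.6 -3.4] w 0.0197 gf 60.0
sheet bread x,y 226.9 -37.7 r 58.4 | stand bread x,y 2.0 -1.2 r 58.4 |
```

View pics/c6.png

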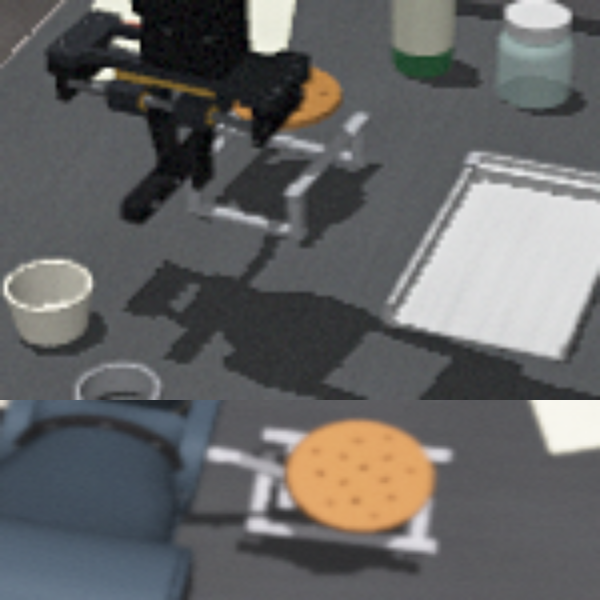

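The bread (360,475) is flat over the stand and centred within 2 mm. The blade lies between the rails. Next I lower it.

```bash
python3 - <<'E'
from h import *
x=-.002;y=.0076
plan(*[sp(loc(ST,STY,x,y),z,STY,p) for z,p in((.065,-.5),(.052,0),(.044,0),(.028,0))])
plan(*[sp(loc(ST,STY,x,yy),.028,STY,0) for yy in(.05,.16)])
E
```

```text
[-0.036, 0.001, 0.465, -0.0, 0.009, 0.0]
[-0.076, 0.001, 0.755, -0.0, 0.018, 0.0]
[-0.072, 0.001, 0.955, -0.0, 0.018, 0.0]
[-0.065, 0.001, 1.355, -0.0, 0.018, 0.0]
[1.06, 0.0, 0.0, -0.0, -0.0, 0.0]
[3.81, 0.001, 0.001, -0.0, -0.0, 0.0]
```

>>> move_arm([
  [[-0.01,0,0.12,0,0.002,0],[-0.03,0,0.3,0,0.006,0],[-0.036,0,0.465,0,0.009,0],[-0.05,0,0.62,0,0.014,0],[-0.076,0,0.755,0,0.018,0],[-0.075,0,0.83,0,0.018,0],[-0.073,0,0.9,0,0.018,0],[-0.072,0,0.955,0,0.018,0],[-0.07,0,1.08,0,0.018,0],[-0.067,0,1.22,0,0.018,0],[-0.065,0,1.355,0,0.018,0],[-0.065,0,1.355,0,0.018,0]],
])

```text
time: 18.1
position: [0.6794, -0.0236, 0.2321]
tool_rot: [0.747, 0.665, -0.001, -0.001]
ft_force: [0.4, -0.5, -2.0]
grip_width: 0.0195
grip_force: 60.0
```

```bash
python3 - <<'E'
from blade import *
state();c=camera('top');bread(c,.0575)
E
```

```text
t 18.1 grasp [ 0.6791 -0.0235  0.0681] yaw 83.41 pitch 0.01 F [ 0.4 -0.5 -2. ] w 0.0195 gf 60.0
sheet bread x,y 226.3 -37.6 r 58.4 | stand bread x,y 1.4 -1.2 r 58.4 |
```

>>> move_arm([
  [[0.1,0,0,0,0,0],[0.35,0,0,0,0,0],[0.7,0,0,0,0,0],[1.1,0,0,0,0,0],[1.55,0,0,0,0,0],[2.0,0,0,0,0,0],[2.45,0,0,0,0,0],[2.9,0,0,0,0,0],[3.25,0,0,0,0,0],[3.5,0,0,0,0,0],[3.5,0,-0.4,0,0,0],[3.5,0,-0.8,0,0,0]],
])

```text
time: 19.65
position: [0.696, 0.115, 0.2662]
tool_rot: [0.747, 0.665, 0.0, 0.0]
ft_force: [0.3, 0.4, -1.3]
grip_width: 0.0192
grip_force: 60.0
```

```bash
python3 - <<'E'
from blade import *
state();c=camera('top');bread(c,.0575)
t=sp(loc(ST,STY,-.002,.1476),.060,STY,0);o=ori(*t[1:]);json.dump(dict(p=(t[0]-o.apply([0,0,.164])).tolist(),q=o.as_quat().tolist()),open('cmd.json','w'))
plan(sp([.471,.088],.06,84),sp([.471,.088],.0005,84))
E
```

```text
t 19.65 grasp [0.6961 0.1149 0.1022] yaw 83.39 pitch -0.02 F [ 0.3  0.4 -1.3] w 0.0192 gf 60.0
sheet bread x,y 227.3 -36.7 r 58.4 | stand bread x,y 2.4 -0.1 r 58.4 | 
[2.724, -5.544, 0.0, 0.0, 0.0, -0.01]
[2.724, -5.544, 1.487, 0.0, 0.0, -0.01]
```

>>> move_arm([
  [[0.2,-1.0,0,0,0,0],[0.6,-2.2,0,0,0,0],[1.3,-3.4,0,0,0,-0.005],[2.0,-4.6,0,0,0,-0.01],[2.6,-5.3,0,0,0,-0.01],[2.724,-5.544,0,0,0,-0.01],[2.724,-5.544,0.6,0,0,-0.01],[2.724,-5.544,1.1,0,0,-0.01],[2.724,-5.544,1.4,0,0,-0.01],[2.724,-5.544,1.487,0,0,-0.01],[2.724,-5.544,1.487,0,0,-0.01],[2.724,-5.544,1.487,0,0,-0.01]],
])

```text
time: 21.2
position: [0.4884, 0.2491, 0.2061]
tool_rot: [0.743, 0.669, 0.0, 0.0]
ft_force: [-0.4, -0.0, -1.2]
grip_width: 0.0191
grip_force: 60.0
```

```bash
python3 - <<'E'
from h import *
state()
E
```

```text
t 21.2 grasp [0.4885 0.2491 0.0421] yaw 83.98 pitch 0.02 F [-0.4 -0.  -1.2] w 0.0191 gf 60.0
```

>>> move_arm([
  [[0,0,0.015,0,0,0],[0,0,0.03,0,0,0],[0,0,0.03,0,0,0]],
])

```text
time: 21.58
position: [0.4883, 0.2494, 0.2047]
tool_rot: [0.743, 0.669, 0.001, 0.0]
ft_force: [1.0, 0.6, 2.1]
grip_width: 0.019
grip_force: 60.0
```

>>> move_arm([
  [[0,0,0,0,0,0],[0,0,0,0,0,0],[0,0,0,0,0,0],[0,0,0,0,0,0],[0,0,-0.5,0,0,0],[0,0,-1.5,0,0,0],[0,0,-3.0,0,0,0],[0,0,-4.0,0,0,0],[0,0,-4.0,0,0,0]],
], claw=-0.2)

```text
time: 22.7
position: [0.4889, 0.2494, 0.3678]
tool_rot: [0.743, 0.669, 0.004, 0.002]
ft_force: [-0.4, 0.2, -0.0]
grip_width: 0.0524
grip_force: 0.0
```

```bash
python3 - <<'E'
from blade import *
state();c=camera('top');bread(c,.0575);blade(c,0,0);s=camera('side')['pixels']
cv2.imwrite('pics/c7.png',np.hstack([s[100:400,100:400],cv2.resize(c['pixels'][100:260,80:360],(525,300))][:2]))
cv2.imwrite('pics/c7.png',np.hstack([s[100:384,120:380],cv2.resize(c['pixels'][100:260,80:360],(497,284))]))
E
```

```text
t 22.7 grasp [0.4901 0.2498 0.2038] yaw 83.99 pitch 0.17 F [-0.4  0.2 -0. ] w 0.0524 gf 0.0
sheet bread x,y 226.5 -37.3 r 58.6 | stand bread x,y 1.6 -0.8 r 58.6 | 
blade [471.3  86.3] [101.5  68.9] 84.65Traceback (most recent call last):
  File "<stdin>", line 3, in <module>
    return _nx.concatenate(arrs, 1, dtype=dtype, casting=casting)
           ~~~~~~~~~~~~~~~^^^^^^^^^^^^^^^^^^^^^^^^^^^^^^^^^^^^^^^
ValueError: all the input array dimensions except for the concatenation axis must match exactly, but along dimension 0, the array at index 0 has size 284 and the array at index 1 has size 300
```

```bash
python3 - <<'E'
from blade import *
c=camera('top');s=camera('side')['pixels']
cv2.imwrite('pics/c8.png',np.hstack([s[100:384,120:380],cv2.resize(c['pixels'][100:260,80:360],(497,284))]))
E
```

```text
(no output)
```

View pics/c8.png

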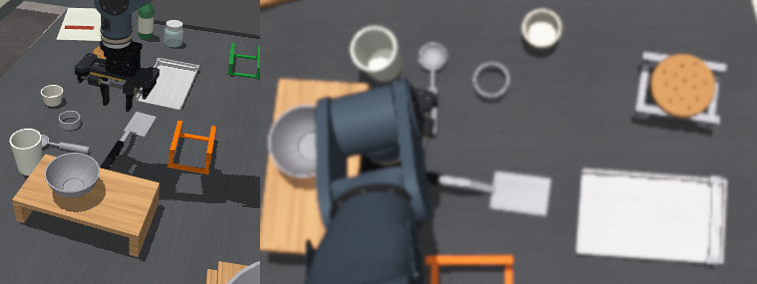

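The bread (683,86) lies flat and centred on the stand. The spatula (520,192) lies on the table, clear of stand and sheet, and nothing else has moved.

```bash
python3 -c "
from rig import *
print(hand_in())"
```

```text
the job is handed in; nothing more can be done
None
```

The job is done and handed in at about 23 s: by the last camera check the crispbread lies flat on the stand's rails, within about 2 mm of centre, and the spatula lies flat on the table clear of stand and sheet.

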